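Lock the specimen spindle at zero with its cross pin

TASK

Lock the specimen spindle: pull the black dust plug out of the bore on top of the spindle head and park it, fully down, in the empty hole of the pin stand; then put the long pin in that bore and swing the ball-ended lever over, away from the side it leans to, until you feel the spindle's hidden cross-hole come under the pin. Push the pin through until its head sits flush on the cap, let go, leave both short pins in the stand and do not disturb the other things on the worktop.

Things in the scene. Friction and masses are not known exactly. Their poses are not given: they have to be found in the camera images.
- spindle_head: fixed spindle head: foot plate 112 x 116 mm, 10 mm thick; on it a grey bearing block 52 x 56 mm with an aluminium cap (56 x 56 mm, top 80 mm above the worktop). Origin: centre of the foot's underside; z up. The 30 mm spindle lies level along the head's y axis, 44 mm above the worktop; its nose sticks out on the +y side to 78 mm from the centre, the lever is on the -y side
- bore_mouth (a point): middle of the mouth of the upright pin bore (round, 11.5 mm) in the cap's top, 80 mm above the worktop; axes as the head's. It meets the spindle 21 mm down and goes on below it. A spring plunger below the spindle stops a pin that merely falls, 4 to 20 mm short of home; a push of about 10 to 20 N takes it past. The dust plug is in the mouth at the start
- lever (a joint): lever angle about the head's y axis: 0 upright, negative leaning to the head's -x side, positive to +x; stops at -1.2 and 1.2. Starts at -0.85 to -0.35, stays where left, turns at about 0.1 N m. Clamped on the spindle at an unknown angle: the cross-hole comes under the bore somewhere between -0.05 and 0.65; a pin waiting there then falls 20 mm or more and blocks the lever
- lever_knob (a point): centre of the black 32 mm ball on the lever's end: 66 mm from the spindle's axis, 75 mm from the bore's axis towards the head's -y side. The lever just below the ball is a straight 10 mm rod
- lock_pin: the long pin: steel shank 10 mm diameter, 64 mm long, with a rounded nose; knurled head 22 mm diameter, 16 mm high. Origin: centre of the head's underside; z up out of the head. Starts upright in one of the first three holes of the stand, head underside 42 mm above the stand. Resting on the spindle in the bore, its head underside is about 43 mm above the cap
- pin_nose (a point): tip of the long pin's nose, 64 mm below its origin along its axis
- short_pin_1: a short pin: like the long one but with a shank 36 mm long (head underside 14 mm above the stand's top); does not reach through the spindle. Same origin and axes. Stays in the stand
- short_pin_2: the other short pin, the same as short_pin_1
- dust_plug: black plastic plug: shank 10 mm diameter, 14 mm long; flange 23 mm diameter and 3 mm thick, above it a round grip 17 mm diameter up to 18 mm above the flange's underside. Origin: centre of the flange's underside, z up out of the grip. It starts in the spindle head's bore with its flange on the cap
- pin_stand: fixed aluminium pin stand 44 x 152 mm, 28 mm high, with four upright holes (11.6 mm diameter, 22 mm deep) in a row along its y axis, 36 mm apart, at y = -54, -18, +18 and +54 mm. Origin: centre of its underside; z up. The hole at +54 mm is empty
- empty_bore (a point): middle of the mouth of the stand's empty hole, 28 mm above the worktop; here the plug is to be parked with its flange on the stand
- loupe: bystander: black standing loupe, 39 mm diameter, 43 mm high; origin at the centre of its foot
- putty_tin: bystander: round white tin, 52 mm diameter, 22 mm high; origin at the centre of its foot
- vial_1: bystander: vial with a white cap, 27 mm diameter, 54 mm high; origin at the centre of its foot
- vial_2: bystander: vial with an orange cap, 27 mm diameter, 54 mm high; origin at the centre of its foot
- bulb_blower: bystander: black rubber bulb blower, 55 mm diameter, 110 mm high; origin at the centre of its foot
- assembly_stand: fixed obstacle: dark assembly stand, foot about 150 x 190 mm; post 20 mm thick up to 295 mm high standing 44 mm along its own x and -43 mm along its own y from the origin, an arm and spindle up to 200 mm high reaching back over the origin, a seat up to 91 mm there. Origin: middle of the foot; its own x points to world +y, its y to world -x

How it is judged:
By the outcome, as a careful person would: the job done as asked, in the order asked, and still so for the second after the job is handed in, with the robot touching nothing.
It also fails if it takes over 72 s, if anything falls off the work surface, if the arm or the gripper's body presses on something with over 40 N, if the wrist force passes 120 N, or if a joint passes its speed limit or range.

ROBOT

A 6-joint arm with a two-finger parallel gripper is mounted at the origin on a cart in front of the work surface, level with it; the furniture and walls round the work are solid. World frame = base frame: x ahead of the robot, y to its left, z up, the work surface at z = 0. Lengths are in m, angles in rad, forces in N, time in s.
With the tool pointing down it reaches from about 0.35 to 1 m from the base axis. Payload 7.1 kg.
Tool frame: the origin (TCP) lies between the finger pads; the fingertips stand 22 mm ahead of it and the grasp point (between the pads) lies 3 mm ahead of it; z points along the fingers, y is the line along which they close (so a half turn about z gives the same grasp; the last joint's range is limited). The gripper opens to 85 mm and grips with 20 to 120 N. Pads are 22 mm wide; open, the fingers measure 114 mm over their backs; the gripper's body (76 mm by 85 mm) begins 54 mm behind the grasp point. The pads swing forward as they close: fully open they stand 13 mm farther back than shut.
Start: joints at [-1.184, 0.423, 1.63, -0, 1.089, -0.019], TCP at [0.247, -0.574, 0.253] pointing down, gripper open.
Joint ranges: [-3, 3], [-0.9, 2.11], [0.09, 2.58], [-1.31, 4.45], [0.11, 2.69], [-2.54, 2.54]. Speed limits (rad/s): [2.39, 2.39, 3.01, 3.14, 3.14, 3.14].

INTERFACE

Orientations are given as a rotation vector (axis times angle).
In Python, from rig import manip gives the robot as it stands. The module is installed in compiled form; this text tells all that it offers. Calls block until the motion is done:
- manip.move_to(position, orientation): joint-space move of the TCP to a pose.
- manip.servo_line(position, orientation=None, rate=0.15): straight line of the TCP; orientation=None keeps the orientation; rate is the mean speed in m/s.
- manip.set_joints(angles): joint-space move.
- manip.command_gripper(opening, f_grip=None): finger opening in m; f_grip is the grip in N (None keeps the last); returns when the fingers have stopped.
- manip.hold(seconds).
- manip.solve_ik(position, orientation): joint angles nearest the present ones, or None.
- manip.camera(name): name is "scene" or "top" or "wrist"; returns a dict with "image" (400x640x3 uint8, red, green, blue), "fx", "fy", "cx", "cy" (pixels), "cam_to_world" (4x4, takes a point from camera to world coordinates); the wrist camera has in their place "mount" (4x4, takes a point from camera to tool coordinates, whose origin is the TCP and whose axes are the flange's). Camera axes: x right, y down, z forward; pixel columns grow to the right and rows downward; lengths in m; the calibration is good to about 2 mm. A picture is of the moment at which its call begins: read the wrist's pose just before it. There is no depth.
A pose or a line that the arm cannot do raises manip.IKError and nothing moves.
- manip.sign_off(): hands the job in; it is judged then, once.
Readings, each from a call of its own:
- manip.get_time(): time.
- manip.get_joint_positions(): joint angles.
- manip.get_joint_vel(): joint speeds.
- manip.get_tau(): joint torques, N m.
- manip.get_position(): TCP position.
- manip.get_ee_rot(): TCP orientation.
- manip.get_contact_force(): force on the tool from outside, world axes, zero at the start.
- manip.get_torque(): the same for the moment, N m.
- manip.get_width(): finger opening in m.
- manip.get_grip_force(): force on a finger pad.
Only numpy, scipy, OpenCV 4.12 (cv2) and the standard library are available. Lean on these libraries where they do the work, as an engineer would, in place of code of your own. Each camera call takes 0.05 s, during which the arm holds its last target. There are 200 camera calls.

## Working session

There is one attempt and no reset: what is moved stays moved. The work goes in short steps, each a Python script; the robot and the scene stay as the last script left them, time stands still between calls to the robot, and variables do not carry over. Pictures are saved under pics/ and viewed, at most 10 in all, crops included, and the job is handed in when it is done.

```bash
mkdir -p pics; python3 - <<'E'
from rig import manip
import cv2,numpy as np
for n in ("scene","top"):
    c=manip.camera(n); np.savez(f"pics/{n}0.npz",**c)
    cv2.imwrite(f"pics/{n}0.png",c["image"][:,:,::-1]); print(n,c["fx"],c["fy"],c["cx"],c["cy"],np.round(c["cam_to_world"],4).tolist())
print(manip.get_ee_rot(),manip.get_time())
c=manip.camera("wrist");print(np.round(c["mount"],4).tolist(),c["fx"],c["cx"],c["cy"])
E
```

```text
scene 396.77648968962535 396.77648968962535 317.9713301748492 200.956100040193 [[0.7196, -0.3047, 0.624, -0.1719], [-0.6943, -0.2974, 0.6554, -0.8575], [-0.0141, -0.9048, -0.4255, 0.5624], [0.0, 0.0, 0.0, 1.0]]
top 369.4348653874488 369.4348653874488 319.7778918171568 200.31363558863686 [[0.1067, -0.9727, 0.2059, 0.3479], [-0.9943, -0.1042, 0.0231, -0.1177], [-0.001, -0.2072, -0.9783, 0.9467], [0.0, 0.0, 0.0, 1.0]]
[-3.07576231e+00 -6.32817748e-01  3.89240705e-04] 0.1
[[0.0007, -0.9573, -0.2891, 0.0733], [1.0, 0.0008, -0.0001, 0.0004], [0.0004, -0.2891, 0.9573, -0.1206], [0.0, 0.0, 0.0, 1.0]] 323.1995599006659 315.40795301370935 202.31127344308663
```

View pics/top0.png

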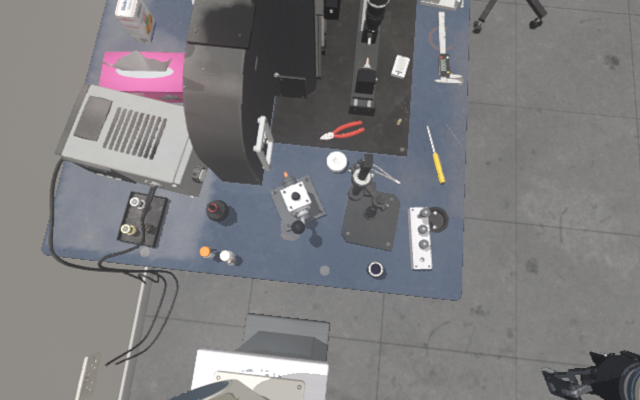

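View pics/scene0.png

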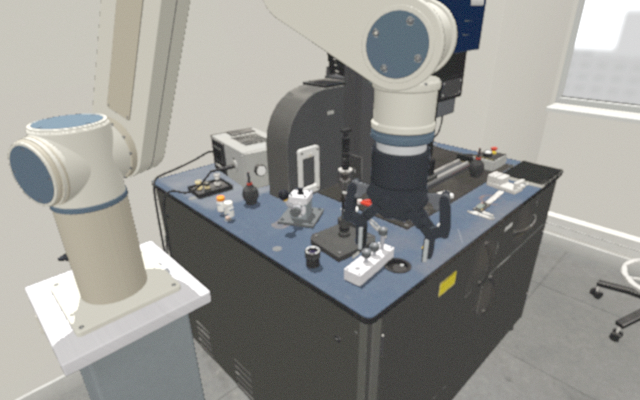

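The top view shows the spindle head at about (297,195), with its knob at (298,227). The stand is at (421,238), its pins in the upper part and the empty hole near (421,265). Next I'll compute rough positions and zoom in on the top view.

```bash
cat > h.py <<'E'
from rig import manip
import cv2,numpy as np
from scipy.spatial.transform import Rotation as R
def ray(c,T,u,v,z):
    d=T[:3,:3]@np.array([(u-c["cx"])/c["fx"],(v-c["cy"])/c["fy"],1.]); o=T[:3,3]
    return o+d*(z-o[2])/d[2]
def proj(c,T,p):
    q=np.linalg.inv(T)@np.append(p,1); return c["cx"]+c["fx"]*q[0]/q[2],c["cy"]+c["fy"]*q[1]/q[2]
def down(yaw): # tool x at yaw in world, z down
    return (R.from_euler('z',yaw)*R.from_euler('x',np.pi)).as_rotvec()
def wrist(name):
    T=np.eye(4);T[:3,3]=manip.get_position();T[:3,:3]=R.from_rotvec(manip.get_ee_rot()).as_matrix()
    c=manip.camera("wrist");T=T@c["mount"];c["T"]=T;np.savez(f"pics/{name}.npz",**c)
    cv2.imwrite(f"pics/{name}.png",c["image"][:,:,::-1]);return c
def load(n):
    return dict(np.load(f"pics/{n}.npz"))
E
python3 - <<'E'
from h import *
c=load("top0");T=c["cam_to_world"]
for n,u,v,z in [("plug",297,196,.09),("knob",298,227,.1),("foot",299,200,.01),("st1",424,212,.08),("st2",424,228,.05),("st3",424,244,.05),("empty",421,265,.028),("corner",300,165,0)]: print(n,ray(c,T,u,v,z).round(3))
im=c["image"][:,:,::-1]
a=cv2.resize(im[155:255,260:350],None,fx=5,fy=5,interpolation=2); b=cv2.resize(im[190:290,390:460],None,fx=5,fy=5,interpolation=2)
cv2.imwrite("pics/z0.png",np.hstack([a,b]))
E
```

```text
plug [ 0.533 -0.042  0.09 ]
knob [ 0.458 -0.054  0.1  ]
foot [ 0.54  -0.042  0.01 ]
st1 [ 0.528 -0.347  0.08 ]
st2 [ 0.495 -0.357  0.05 ]
st3 [ 0.456 -0.359  0.05 ]
empty [ 0.407 -0.36   0.028]
corner [ 0.637 -0.032  0.   ]
```

View pics/z0.png

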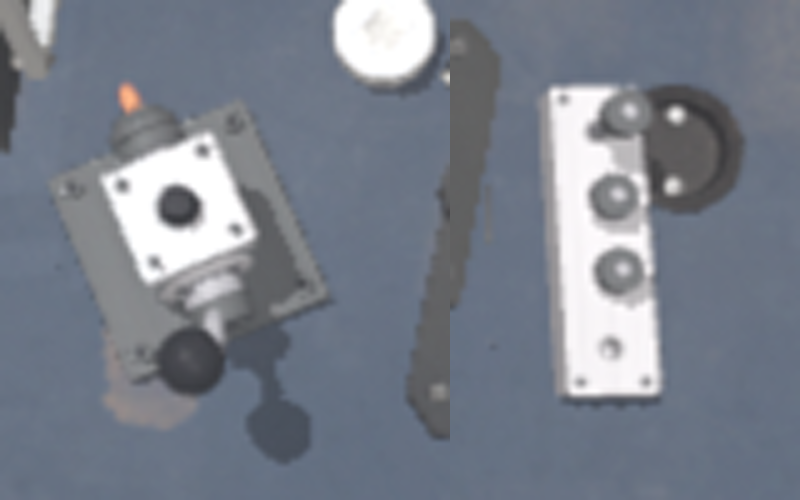

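The zoomed crop shows the long pin at the far (top) hole of the stand (~(515,212) full px), since its head is displaced most. The empty hole is at about (421.8,260). The head is yawed about -62°, its nose points up-left and its lever is at bottom. Next come wrist views of both, at one tool yaw.

```bash
python3 - <<'E'
from h import *
o=down(0)
manip.move_to([0.46,-0.357,0.25],o)
c=wrist("w_st");a=c["image"]
manip.move_to([0.36,-0.2,0.27],o)
manip.move_to([0.51,-0.045,0.30],o)
c=wrist("w_hd");b=c["image"]
print(manip.get_time(),manip.get_position(),manip.get_ee_rot())
cv2.imwrite("pics/w.png",np.hstack([a[:,120:520],b[:,120:520]])[:,:,::-1])
E
```

```text
3.0667 [ 0.50937436 -0.0461482   0.29937581] [ 3.14132521e+00 -1.64193815e-03 -2.26993604e-03]
```

View pics/w.png

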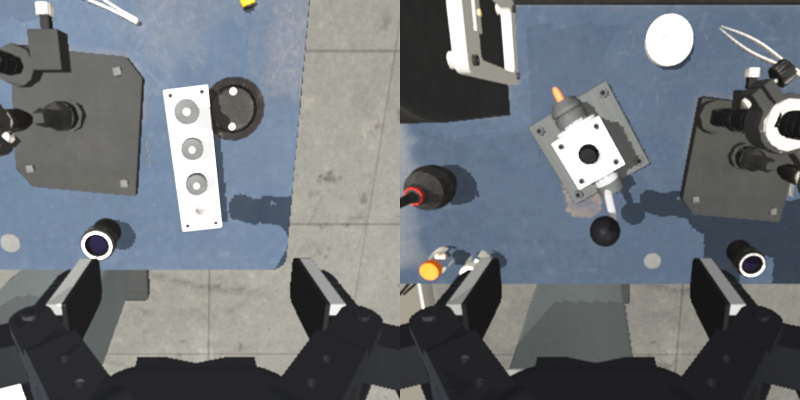

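The left half is the stand: heads at (306,110), (312,149) and (316,184) in full-image px, the far one tallest, and the empty hole near (320,211). The right half is the head: cap and plug at about (309,154), knob at (324,231). The images are clear enough to measure.

```bash
cat > m.py <<'E'
from h import *
def blob(mask,u,v,amin=20):
    n,l,s,ce=cv2.connectedComponentsWithStats(mask.astype(np.uint8)); 
    k=[i for i in range(1,n) if s[i,4]>=amin]; i=min(k,key=lambda i:np.hypot(*(ce[i]-[u,v])))
    return l==i,ce[i],s[i,4]
def quad(c,u,v,z,thr=190):
    m,ce,A=blob(c["image"].min(2)>thr,u,v,600)
    cn,_=cv2.findContours(m.astype(np.uint8),0,2); cn=max(cn,key=cv2.contourArea)
    w=np.array([ray(c,c["T"],*(p[0]),z)[:2] for p in cn])
    return cv2.minAreaRect((w*1000).astype(np.float32))
E
python3 - <<'E'
from m import *
c=load("w_st");h=load("w_hd")
print("stand",quad(c,312,155,.028)); print("cap",quad(h,309,154,.080))
g=h["image"].max(2); m,ce,A=blob(g<60,309,154); print("plug",ce,A,ray(h,h["T"],*ce,.098))
m,ce,A=blob(g<60,324,231,200); print("knob",ce,A,ray(h,h["T"],*ce,.095),ray(h,h["T"],*ce,.105))
g=c["image"].astype(int)
gg=g[:,:,0]
print(gg[203:220,310:332])
for v0 in (110,149,184):
    roi=g.max(2)<185; 
for (u,v,z) in ((306,110,.086),(312,149,.058),(316,184,.058)):
    m=np.zeros(gg.shape,bool);m[v-16:v+17,u-16:u+17]=(gg<185)[v-16:v+17,u-16:u+17]
    m,ce,A=blob(m,u,v,60);print(ce,A,ray(c,c["T"],*ce,z))
E
```

```text
stand ((474.00701904296875, -356.46282958984375), (154.34371948242188, 46.152530670166016), 6.705867767333984)
cap ((532.4656372070312, -39.15516662597656), (74.8709945678711, 57.92657470703125), 29.731433868408203)
plug [308.91079812 153.71361502] 213 [ 0.53609942 -0.0399294   0.098     ]
knob [324.6899841  230.66136725] 629 [ 0.45267931 -0.05645965  0.095     ] [ 0.4567029  -0.05614904  0.105     ]
[[255 255 255 255 255 255 255 255 255 255 255 255 255 255 255 255 255 255
  255 255 255 255]
 [255 255 255 255 255 255 255 255 255 255 255 255 255 255 255 255 255 255
  255 255 255 255]
 [255 255 255 255 255 255 255 255 255 254 254 255 255 255 255 255 255 255
  255 255 255 255]
 [255 255 255 255 255 255 255 254 251 251 251 254 255 255 255 255 255 255
  255 255 255 255]
 [255 255 255 255 255 255 253 249 249 250 251 255 255 255 255 255 255 255
  255 255 255 255]
 [255 255 255 255 255 253 237 241 245 247 249 254 255 255 253 255 255 255
  255 255 255 255]
 [255 255 255 255 255 238 201 208 225 234 233 240 248 243 247 255 255 255
  255 255 255 255]
 [255 255 255 255 255 228 183 186 196 205 214
[... 395 characters left out ...]
5 255
  255 255 255 255]
 [255 255 255 255 255 255 255 255 255 255 255 255 255 255 255 255 255 255
  255 255 255 255]
 [255 255 255 255 255 255 255 255 255 255 255 255 255 255 255 255 255 255
  255 255 255 255]
 [255 255 255 255 255 255 255 255 255 255 255 255 255 255 255 255 255 255
  255 255 255 255]
 [255 255 255 255 255 255 255 255 255 255 255 255 255 255 255 255 255 255
  255 255 255 255]
 [255 255 255 255 255 255 255 255 255 255 255 255 255 255 255 255 255 255
  255 255 255 255]]
[306.58465608 111.2989418 ] 378 [ 0.52778858 -0.35063209  0.086     ]
[312.15238095 148.05079365] 315 [ 0.49322625 -0.35501141  0.058     ]
[316.25878594 182.92971246] 313 [ 0.45880564 -0.35901638  0.058     ]
```

```bash
python3 - <<'E'
from m import *
o=down(0)
manip.command_gripper(.05,40)
manip.move_to([.536,-.040,.200],o); manip.hold(.3)
c=wrist("w_plug")
m,ce,A=blob(c["image"].max(2)<60,320,202,200); p=ray(c,c["T"],*ce,.085); print("plug",ce,A,p,manip.get_position())
x,y=p[:2]
if np.hypot(x-.536,y+.04)<.006:
    manip.servo_line([x,y,.106],o,rate=.12); manip.hold(.2); print(manip.get_contact_force())
    manip.command_gripper(.0,40); manip.hold(.1)
    print(manip.get_width(),manip.get_grip_force(),manip.get_position(),manip.get_contact_force())
    c2=wrist("w_gr")
    manip.servo_line([x,y,.116],rate=.03); print(manip.get_contact_force(),manip.get_width())
    manip.servo_line([x,y,.20],rate=.12);manip.hold(.2); print(manip.get_contact_force(),manip.get_width(),manip.get_time())
    c3=wrist("w_lift")
    cv2.imwrite("pics/a.png",np.hstack([c2["image"][60:400,180:460],c3["image"][60:400,180:460]])[:,:,::-1])
E
```

```text
plug [313.04576271 208.28474576] 590 [ 0.53398044 -0.03889508  0.085     ] [ 0.53650112 -0.0401256   0.20137912]
[-0.43074383  0.46999694 -0.093005  ]
0.015125335001055498 39.02274191379547 [ 0.53412173 -0.03892385  0.10638371] [-1.89463626 -0.35593544  5.97900188]
[ 0.23381383 -0.82862598 -0.57226688] 0.01470995497570069
[ 0.27918222 -0.44131402  0.47419618] 0.014948424790782856 7.575
```

View pics/a.png

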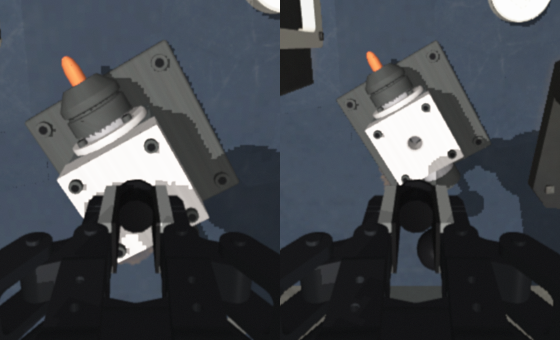

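The plug is out and held straight between the pads. The open bore is visible at about (315,202) in the full image. Next I'll measure the bore and the empty hole from matching poses, then park the plug with force-checked steps.

```bash
cat >> m.py <<'E'
def hole(c,u,v,z,thr=None,r=16):
    g=c["image"].max(2).astype(int); w=g[v-r:v+r+1,u-r:u+r+1]
    thr=thr or (np.median(w)+w.min())/2
    thr=np.median(w)-12
    m=np.zeros(g.shape,bool); m[v-r:v+r+1,u-r:u+r+1]=w<thr
    m,ce,A=blob(m,u,v,40)
    cn,_=cv2.findContours(m.astype(np.uint8),0,2); (cc,rad)=cv2.minEnclosingCircle(max(cn,key=cv2.contourArea))
    return ray(c,c["T"],*cc,z),cc,rad,A
def fz(): return manip.get_contact_force()[2]
def insert(x,y,z0,zend,rate=.04,fmax=8,tries=((0,0),(.8,0),(-.8,0),(0,.8),(0,-.8),(1.4,0),(-1.4,0),(0,1.4),(0,-1.4))):
    for dx,dy in tries:
        X,Y=x+dx/1000,y+dy/1000
        manip.servo_line([X,Y,z0],rate=rate); manip.hold(.1); f0=fz(); z=z0; ok=True
        while z>zend+1e-6:
            z=max(z-.003,zend); manip.servo_line([X,Y,z],rate=rate)
            if fz()-f0>fmax: ok=False;break
        print("try",dx,dy,"z",round(z,4),"f",round(fz()-f0,1),manip.get_position().round(4))
        if ok or z<=zend+.0035: return z,X,Y
    return None
E
python3 - <<'E'
from m import *
o=down(0)
b=load("w_lift"); bp=hole(b,315,202,.080); print("bore",bp)
manip.move_to([.36,-.2,.26],o); manip.move_to([.4204,-.3628,.16],o); manip.servo_line([.4204,-.3628,.148],o);manip.hold(.3)
c=wrist("w_hole"); print(manip.get_position(),manip.get_contact_force(),manip.get_time())
u,v=proj(c,c["T"],[.4204,-.3628,.028]); print(u,v); print(hole(c,int(u),int(v),.028))
cv2.imwrite("pics/b.png",cv2.resize(np.hstack([b["image"][180:225,290:340],c["image"][180:225,290:340]]),None,fx=6,fy=6,interpolation=0)[:,:,::-1])
E
```

```text
bore (array([ 0.53411863, -0.03843021,  0.08      ]), (314.20928955078125, 202.61627197265625), 8.218375205993652, np.int32(208))
[ 0.42053387 -0.36284693  0.14847103] [-0.0285058  -0.26864231  0.00257332] 10.0083
314.61438740945295 203.3911568299087
(array([ 0.42112667, -0.36271066,  0.028     ]), (314.5, 202.5), 6.670932292938232, np.int32(90))
```

View pics/b.png

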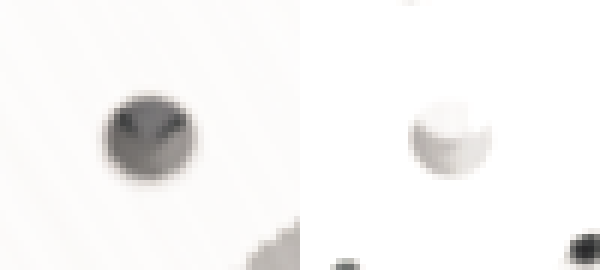

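The bore and the empty hole sit at the same pixel, (314.5,202.6), in the matching views, so the difference is well defined.

```bash
python3 - <<'E'
from m import *
r=insert(.4211,-.3631,.074,.0530,fmax=10)
print(r,manip.get_contact_force(),manip.get_width(),manip.get_time())
E
```

```text
try 0 0 z 0.053 f 15.4 [ 0.4214 -0.3633  0.0543]
(0.053, 0.4211, -0.3631) [-3.19233863  2.54830477 15.09408389] 0.01504465111670815 13.8583
```

```bash
python3 - <<'E'
from m import *
o=down(0)
manip.command_gripper(.045); manip.servo_line([.4211,-.3631,.148],o,rate=.2); manip.hold(.15)
a=wrist("w_parked")
manip.move_to([.528,-.3503,.20],o); manip.hold(.2)
c=wrist("w_pin"); u,v=proj(c,c["T"],[.528,-.3503,.086]); print(u,v,manip.get_position(),manip.get_time())
cv2.imwrite("pics/c.png",np.hstack([a["image"][60:400,180:460],c["image"][60:400,180:460]])[:,:,::-1])
E
```

```text
315.0749288028948 203.88917748116006 [ 0.52673733 -0.35034608  0.19915345] 15.8833
```

View pics/c.png

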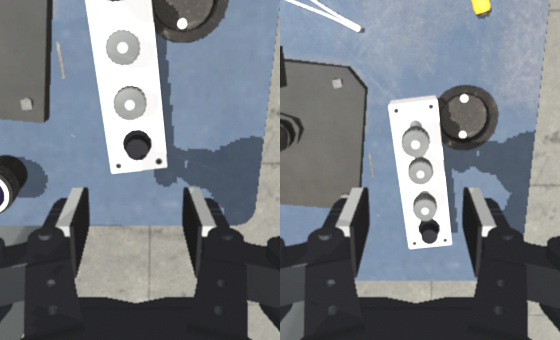

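The plug sits fully down, with its flange on the stand. The long pin's head is at about (315,201) in the full image, as predicted. Now I'll grasp it and carry it to the bore.

```bash
python3 - <<'E'
from m import *
o=down(0)
c=load("w_pin"); g=c["image"].max(2).astype(int)
m=np.zeros(g.shape,bool); m[184:214,298:332]=((g<190)&(g>95))[184:214,298:332]
m,ce,A=blob(cv2.morphologyEx(m.astype(np.uint8),cv2.MORPH_OPEN,np.ones((5,5))),315,201,100)
cn,_=cv2.findContours(m.astype(np.uint8),0,2);cc,rad=cv2.minEnclosingCircle(max(cn,key=cv2.contourArea))
p=ray(c,c["T"],*cc,.086);print(ce,A,cc,rad,p)
x,y=p[:2]
assert np.hypot(x-.528,y+.3503)<.004
manip.servo_line([x,y,.091],o,rate=.15);manip.hold(.15);manip.command_gripper(0,60);manip.hold(.1)
q=manip.get_position();print(manip.get_width(),manip.get_grip_force(),q,manip.get_contact_force())
manip.servo_line([x,y,.13],rate=.06);print(manip.get_contact_force())
manip.servo_line([.45,-.355,.26],rate=.25)
manip.move_to([.36,-.2,.27],o);manip.move_to([.5341+q[0]-x,-.0385+q[1]-y,.25],o)
manip.servo_line([.5341+q[0]-x,-.0385+q[1]-y,.175],o,rate=.15);manip.hold(.2)
print(manip.get_position(),manip.get_width(),manip.get_time())
s=manip.camera("scene");w=wrist("w_hold")
T=s["cam_to_world"];u,v=[int(k) for k in proj(s,T,[.534,-.0385,.1])];print(u,v)
cv2.imwrite("pics/d.png",np.hstack([cv2.resize(s["image"][v-50:v+50,u-50:u+50],(400,400),interpolation=2),w["image"][:,120:520]])[:,:,::-1])
E
```

```text
[315.83710407 200.90950226] 442 (315.4347839355469, 201.6521759033203) 14.217557907104492 [ 0.5297665 -0.3505723  0.086    ]
0.019726528550157146 58.63666355609894 [ 0.53026723 -0.35100982  0.09171941] [-0.76437618 -0.2100138   6.16705593]
[-0.20077493  0.28475857 -0.99911883]
[ 0.53527843 -0.03911533  0.17613483] 0.019249121783693878 21.4583
299 187
```

View pics/d.png

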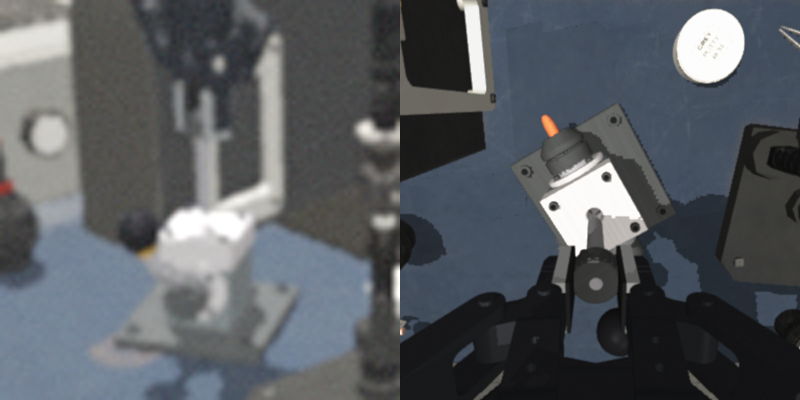

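The pin is held upright, with its nose about 10 mm above the cap and in line with the bore (wrist px ~(314,215)). Now I'll lower it onto the spindle.

```bash
python3 - <<'E'
from m import *
q=manip.get_position()
r=insert(.5346,-.0390,.170,.1435,fmax=7,rate=.05)
print(r,manip.get_contact_force(),manip.get_width(),manip.get_time())
E
```

```text
try 0 0 z 0.1435 f 7.2 [ 0.5354 -0.039   0.1444]
(0.1435, 0.5346, -0.039) [-0.78064152  0.83354099  6.27213556] 0.01971880482586034 24.1583
```

```bash
python3 - <<'E'
from m import *
a=np.radians(29.7); hy=np.array([np.cos(a),np.sin(a)]); hx=np.array([hy[1],-hy[0]]); B=np.array([.5347,-.0388])
P=lambda x,y,z:[*(B+hx*x+hy*y),z]
manip.command_gripper(.045);manip.servo_line([.5350,-.039,.20],rate=.2)
o=down(a); manip.move_to(P(-.072,-.077,.19),o); manip.command_gripper(0,30)
manip.servo_line(P(-.072,-.077,.098),o,rate=.2); manip.hold(.2)
f0=manip.get_contact_force(); log=[]; x=-.072
while x<.02:
    x+=.002; manip.servo_line(P(x,-.077,.098),rate=.035)
    f=(manip.get_contact_force()-f0)[:2]@hx; log.append((round(x,3),round(f,1)))
    if f<-6: break
print(log,manip.get_position(),manip.get_time())
w=wrist("w_lev");cv2.imwrite("pics/e.png",w["image"][:,:,::-1])
E
```

```text
[(-0.07, np.float64(1.2)), (-0.068, np.float64(0.7)), (-0.066, np.float64(0.9)), (-0.064, np.float64(1.2)), (-0.062, np.float64(0.6)), (-0.06, np.float64(0.8)), (-0.058, np.float64(1.4)), (-0.056, np.float64(-0.3)), (-0.054, np.float64(-3.9)), (-0.052, np.float64(-7.2))] [ 0.44162825 -0.0314722   0.09889007] 29.3
```

View pics/e.png

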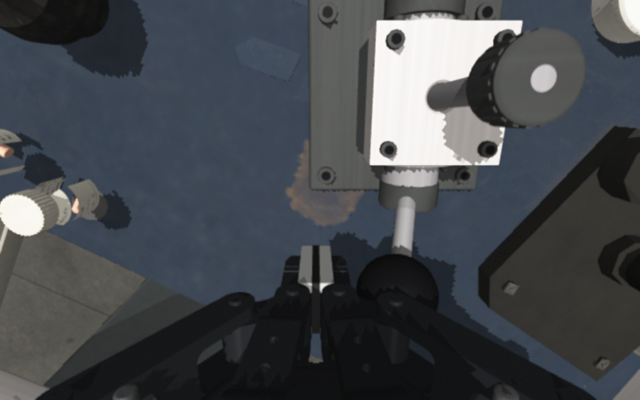

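The wrist view shows the pin still standing tall in the bore at (443,97). The knob at (398,290) is touching the wide knuckle of the finger, not its tip. I'll back off, raise the tool so the tip does the pushing, and go on.

```bash
cat >> m.py <<'E'
a=np.radians(29.7); hy=np.array([np.cos(a),np.sin(a)]); hx=np.array([hy[1],-hy[0]]); B=np.array([.5347,-.0388])
P=lambda x,y,z:[*(B+hx*x+hy*y),z]
E
python3 - <<'E'
from m import *
H=lambda f:(round(f[:2]@hx,1),round(f[:2]@hy,1),round(f[2],1))
manip.hold(.2);print(H(manip.get_contact_force()))
manip.servo_line(P(-.062,-.077,.098),rate=.1);manip.servo_line(P(-.062,-.077,.113),rate=.1);manip.hold(.2)
f0=manip.get_contact_force(); log=[]; x=-.062
while x<.025:
    x+=.002; manip.servo_line(P(x,-.077,.113),rate=.035)
    f=H(manip.get_contact_force()-f0); log.append((round(x,3),f))
    if f[0]<-9: break
print([(a,*map(float,f)) for a,f in log],manip.get_position(),manip.get_time())
w=wrist("w_lev2");cv2.imwrite("pics/f.png",w["image"][:,:,::-1])
E
```

```text
(np.float64(-9.0), np.float64(-4.0), np.float64(21.5))
[(-0.06, -1.2, -0.2, -0.5), (-0.058, -0.7, -0.3, -0.2), (-0.056, -0.5, 0.0, -0.6), (-0.054, -1.3, -0.5, -1.7), (-0.052, 0.6, -0.4, -0.6), (-0.05, -2.3, -0.6, -0.5), (-0.048, -3.5, -0.4, -0.1), (-0.046, -1.1, -1.9, -0.2), (-0.044, -1.9, -0.8, -0.1), (-0.042, -0.6, -1.9, -0.2), (-0.04, -1.1, -0.7, 0.5), (-0.038, -1.4, -0.1, -0.7), (-0.036, -1.7, -0.4, 0.1), (-0.034, -0.8, -1.4, -0.2), (-0.032, -1.0, -1.2, -0.6), (-0.03, -1.2, -0.3, -0.7), (-0.028, -0.5, -0.8, -1.1), (-0.026, -1.6, 0.6, -0.6), (-0.024, -1.4, 0.1, -1.8), (-0.022, -0.8, -0.1, 0.2), (-0.02, 0.0, -0.3, -0.8), (-0.018, -0.8, -0.9, -1.9), (-0.016, -0.4, -0.9, -0.1), (-0.014, -0.6, -1.1, -0.5), (-0.012, -0.6, 0.2, -0.6), (-0.01, -0.4, -0.4, -0.9), (-0.008, -0.8, -0.4, -0.3), (-0.006, -0.5, -0.5, -0.2), (-0.004, 0.1, 0.3, -0.9), (-0.002, -1.5, -0.8, -0.7), (0.0, -1.0, -1.0, -2.6), (0.002, -1.5, -0.4, -2.1), (0.004, -0.8, -0.3, -1.5), (0.006, -2.2, -0.1, -1.8), (0.008, -2.4, -0.4, -1.0), (0.01, -2.7, -0.9, -1.6), (0.012, -3.1, -1.5, -2.2), (0.014, -5.4, 0.1, -4.1), (0.016, -7.2, 0.5, -2.9), (0.018, -10.1, 0.6, -3.1)] [ 0.47515202 -0.09158633  0.11238951] 40.3
```

View pics/f.png

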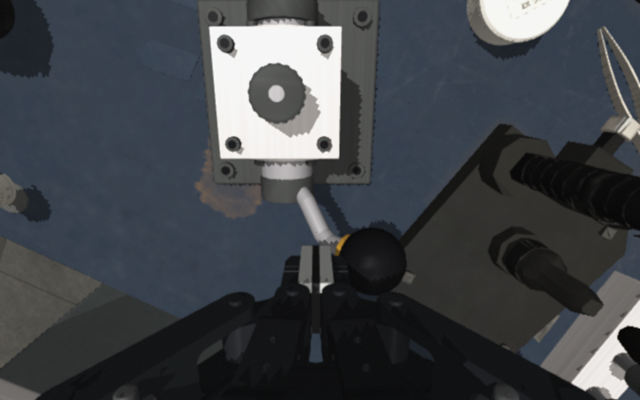

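The pin has dropped: its head at (276,93) now sits close over the cap. The lever is blocked at about +0.65. Next I'll back off and push the pin home with the closed fingertips.

```bash
python3 - <<'E'
from m import *
manip.servo_line(P(.0,-.079,.113),rate=.12);manip.servo_line(P(.0,-.079,.165),rate=.2)
manip.servo_line([.535,-.0388,.165],rate=.2);manip.servo_line([.535,-.0388,.143],rate=.15);manip.hold(.2)
f0=fz();z=.143;log=[]
while z>.113:
    z-=.002; manip.servo_line([.535,-.0388,z],rate=.06); f=fz()-f0; log.append((round(z,4),round(float(manip.get_position()[2]),4),round(float(f),1)))
    if f>27: break
print(log,manip.get_time())
manip.hold(.15);print(fz()-f0,manip.get_position())
E
```

```text
[(0.141, 0.1412, -0.8), (0.139, 0.1389, -0.1), (0.137, 0.1368, 0.1), (0.135, 0.1349, 0.6), (0.133, 0.1328, 0.9), (0.131, 0.1309, -0.2), (0.129, 0.1289, -1.0), (0.127, 0.1268, -0.4), (0.125, 0.1249, -0.5), (0.123, 0.1229, -0.0), (0.121, 0.1208, -0.2), (0.119, 0.1188, -0.4), (0.117, 0.1182, 16.2), (0.115, 0.118, 36.4)] 45.6083
35.802049281233685 [ 0.53503445 -0.03873735  0.1179623 ]
```

```bash
python3 - <<'E'
from m import *
def dot(c,u,v,r=14):
    g=c["image"].min(2).astype(int); m=np.zeros(g.shape,bool); m[v-r:v+r+1,u-r:u+r+1]=(g>140)[v-r:v+r+1,u-r:u+r+1]
    return blob(m,u,v,15)[1:]
def tri(L):
    A=[];b=[]
    for c,p in L:
        d=ray(c,c["T"],*p,0)-c["T"][:3,3]; d/=np.linalg.norm(d); M=np.eye(3)-np.outer(d,d); A.append(M);b.append(M@c["T"][:3,3])
    return np.linalg.lstsq(np.vstack(A),np.hstack(b),rcond=None)[0]
c=load("w_lev2"); ce,A=dot(c,276,93); print("before",ce,A)
for z in (.096,.100,.104,.112): print(z,ray(c,c["T"],*ce,z).round(4))
manip.servo_line([.535,-.0388,.20],rate=.2)
V=[]
for x,y in ((-.0,-.075),(-.0,0.01)):
    manip.move_to(P(x,y,.20),down(a)); manip.hold(.25); c=wrist(f"w_fin{len(V)}")
    u,v=[int(round(k)) for k in proj(c,c["T"],[.5343,-.0388,.098])]; ce,A=dot(c,u,v); print(u,v,ce,A); V.append((c,ce))
print(tri(V),manip.get_time())
E
```

```text
before [275.90610329  93.05164319] 213
0.096 [ 0.5349 -0.0396  0.096 ]
0.1 [ 0.5351 -0.0401  0.1   ]
0.104 [ 0.5352 -0.0406  0.104 ]
0.112 [ 0.5355 -0.0415  0.112 ]
315 104 [316.58974359 103.66666667] 78
315 222 [316.5 222. ] 70
[ 0.53486997 -0.03993868  0.096809  ] 47.7667
```

```bash
python3 - <<'E'
from m import *
def tri(L):
    A=[];b=[]
    for c,p in L:
        d=ray(c,c["T"],*p,0)-c["T"][:3,3]; d/=np.linalg.norm(d); M=np.eye(3)-np.outer(d,d); A.append(M);b.append(M@c["T"][:3,3])
    return np.linalg.lstsq(np.vstack(A),np.hstack(b),rcond=None)[0]
C=[load("w_fin0"),load("w_fin1")]
for sx in (-.0205,.0205):
  for sy in (-.0215,.0205):
    L=[]
    for c in C:
        u,v=[int(round(k)) for k in proj(c,c["T"],P(sx,sy,.08))]; g=c["image"].max(2).astype(int);r=9
        m=np.zeros(g.shape,bool);m[v-r:v+r+1,u-r:u+r+1]=(g<110)[v-r:v+r+1,u-r:u+r+1]
        try: _,ce,A=blob(m,u,v,12); L.append((c,ce)); print((u,v),ce.round(1),A,end=" ")
        except ValueError: print("none",end=" ")
    if len(L)==2: print(tri(L).round(4))
# head disc radius in each view -> distance -> height
for c in C:
    u,v=[int(k) for k in proj(c,c["T"],[.5346,-.0396,.096])]; print(u,v); print(c["image"].max(2)[v,u-24:u+25].tolist())
E
```

```text
(287, 134) [285.2 134.9] 50 (290, 239) [288.3 240.8] 35 [ 0.5049 -0.0311  0.0817]
(285, 72) [283.6  72.7] 61 (288, 189) [286.8 190. ] 36 [ 0.5413 -0.0101  0.0817]
(343, 134) [343.2 134.7] 49 (341, 239) [340.7 240.8] 51 [ 0.5259 -0.0674  0.0821]
(345, 72) [344.7  72.7] 63 (342, 189) [341.8 190. ] 39 [ 0.5622 -0.0466  0.0817]
315 103
[250, 250, 251, 251, 251, 251, 251, 252, 249, 163, 87, 91, 97, 97, 96, 95, 95, 95, 95, 94, 103, 151, 208, 220, 216, 216, 216, 215, 212, 199, 159, 105, 89, 88, 88, 87, 88, 87, 87, 86, 83, 92, 141, 193, 220, 244, 251, 251, 250]
315 221
[254, 254, 254, 254, 254, 254, 254, 255, 255, 255, 255, 181, 103, 109, 112, 112, 112, 110, 110, 110, 111, 147, 216, 240, 241, 239, 240, 239, 238, 219, 149, 109, 109, 108, 108, 108, 108, 109, 106, 99, 123, 183, 211, 238, 255, 255, 254, 254, 254]
```

The head top measures 15–16 mm above the cap screws, so the pin is flush. The robot is clear of everything, so I'm handing in.

```bash
python3 - <<'E'
from rig import manip
print(manip.get_contact_force(),manip.get_time()); print(manip.sign_off())
E
```

```text
[-0.47944151 -0.3585834  -0.38390587] 47.7667
the job is handed in; nothing more can be done
None
```

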